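Slide the equipment board home in the skid frame and turn its keeper over it

ROBOT

A 6-joint arm with a two-finger parallel gripper is mounted at the origin on the work surface. World frame = base frame: x ahead of the robot, y to its left, z up, the work surface at z = 0. Lengths are in m, angles in degrees, forces in N, time in s.
With the tool pointing down it reaches from about 0.3 to 0.75 m from the base axis. Payload 8.5 kg.
Tool frame: the origin (TCP) lies on the centre line of the jaws, within the pads' length; the fingertips stand 19 mm ahead of it and the grasp point (between the pads) is the TCP; z points along the fingers, x is the direction in which the jaws open and shut, and the axes are right-handed (so a half turn about z gives the same grasp; the last joint's range is limited). The gripper opens to 85 mm and grips with 20 to 120 N. Pads are 22 mm wide; open, the fingers measure 114 mm over their backs; the gripper's body (76 mm by 85 mm) begins 54 mm behind the grasp point. The pads swing forward as they close: fully open they stand 13 mm farther back than shut.
Start: joints at [-80.575, 21.807, 74.336, -0, 83.858, -12.336], TCP at [0.204, -0.511, 0.25] pointing down, gripper open.
Joint ranges: [-178.18, 178.18], [-50.72, 133.34], [12.68, 142.11], [-81.47, 261.47], [9.98, 163.14], [-165.26, 165.26]. Speed limits (degrees/s): [136.94, 136.94, 180, 180, 180, 180].

INTERFACE

Orientations are given as a 3x3 rotation matrix whose columns are the frame's x, y, z axes.
In Python, from rig import env, cams, order gives the robot as it stands.
- The arm moves only by the tool step_arm, never from a script. Its argument "steps" is a list of rows, each an object with "xyz": the shift along the tool's x, y, z normalised to -1 to 1, where 1 is 0.04 m, a list of three; "turn": the turn, a rotation vector about the tool's x, y, z normalised to -1 to 1, where 1 is 0.08 rad, a list of three; "gripper": the gripper command: -1 is shut, 1 is fully open, values between are in proportion. A call has 1 to 20 rows; each row shifts and turns the commanded pose from where the row before left it, along the tool's axes as they then stand; what a row does not reach is not made up. A row lasts 1/12 s, in which the tool goes at most 41.7 mm and 7.16 degrees, less where a joint would pass 70% of its speed; a pose out of reach is approached as far as the arm can. A call with a number of a shift or a turn outside -1 to 1 is refused whole. A call with a gripper value outside its range is refused whole. The fingers move at their own pace and stop on an object; "squeeze" is the grip in N (left out, the last holds). Time passes only in rows, so rows that do not move let the fingers close. It gives the time, the measured TCP pose, the force and the opening at its end, in the units of the state.
- env.observe(): the state, without advancing time (a new reading comes with each control period).
- cams.get_image(name): name is "scene" or "top"; returns (picture, depth): 420x560x3 uint8, red, green, blue; 420x560 float32, m along the optical axis (not along the pixel's ray), 0 where there is no reading.
- cams.camera_info(name): a dict with "fx", "fy", "cx", "cy" (pixels), "extrinsics" (4x4, takes a point from camera to world coordinates). Camera axes: x right, y down, z forward; pixel columns grow to the right and rows downward; lengths in m; the calibration is good to about 2 mm. A picture is of the moment at which its call begins. camera_info takes no time and is no camera call.
- order.close_job(): hands the job in, once; it reports no verdict.
The state is a dict: "time_s": time; "q": joint angles; "qvel": joint speeds; "joint_efforts": joint torques, N m; "position": TCP position; "tool_rot": TCP orientation; "ft_force": force on the tool from outside, world axes, zero at the start; "wrist_torque": the same for the moment, N m; "grip_width": finger opening in m.
Only numpy, scipy, OpenCV 4.12 (cv2) and the standard library are available. Lean on these libraries where they do the work, as an engineer would, in place of code of your own. Each camera call takes 0.05 s, during which the arm holds its last target. There are 200 camera calls.

TASK

Push the black equipment board along the rails of the aluminium skid frame with a fingertip (never lifting it), towards the end closed by a low cross-bar, until you feel it drop into its notches, so that its top lies flush with the side guides. Then push the steel keeper's arm round over the rear of the board as far as it goes. Leave everything else on and around the frame where it is.

Things in the scene. Friction and masses are not known exactly. Their poses are not given: they have to be found in the camera images.
- frame: Fixed aluminium skid frame on the bench; origin: centre of its underside. x: the way the board slides (forward), y left of that, z up. Base plate 330 x 220 x 8 mm. Two rails along x, 18 mm wide, at y = -50 and 50, tops at z = 30. Side guides, inner faces at y = -67 and 67, tops z = 39. Front (+x) end: cross-bar at x = 158, top z = 20. Rear end open: a fingertip fits there behind the board, between the rails.
- board: Loose black board, 0.4 to 0.75 kg, 160 (x, forward) x 130 x 8 mm, on two cross battens 14 mm long, 8 mm deep at x = -60 and 60. Origin: centre of the battens' underside, 16 mm under the board's top. A canister and a box are fixed on it, up to z = 58, none further back than x = -20. Starts 60 to 115 mm behind its place, battens on the rail tops (origin 30 mm over the bench); friction up to 6 N.
- board_rear (a point): Middle of the board's rear edge face (130 mm wide, 8 mm high), the place to push: 80 mm behind the board's origin and 12 mm above it, half-way up the edge.
- seat (a point): Fixed point of the frame (x = 50, y = 0, z = 23) where the board's origin lies when home. Each rail has notches 20 mm long, 7 mm deep, 60 mm before and behind this point. The battens drop 7 mm into them, with 3 mm of play fore and aft, 2 mm sideways; the notches' front walls stop the board. If the pushing finger holds it up by friction, it drops when the finger backs off.
- keeper (a joint): Angle of the steel turn keeper, an arm on an upright axis outside the frame's left guide. 0: points back and outward (135 deg counter-clockwise from the frame's x, from above), grows counter-clockwise; 0.785: straight back (-x); 2.356 (stop): inward (-y), across the rear of the seated board. Starts at 0 to 0.7; stays where left; about 1.5 N at the pin moves it.
- keeper_pivot (a point): Point on the keeper's turning axis at the arm's top face: x = -15, y = 80, z = 50 mm in the frame. The arm reaches 56 mm from the axis, is 12 mm wide and 8 mm thick, its underside 42 mm above the bench: 3 mm over the top of a seated board, but it strikes the edge of one not yet dropped.
- keeper_pin (a point): Middle of the upright steel pin on the keeper's arm, 50 mm from the turning axis: 10 mm across, 20 mm tall, its middle 60 mm above the bench (foot at 50, top at 70).
- collar: a loose steel collar (28 mm across, 14 mm tall) lying on the frame's base plate outside the right-hand guide; to be left alone.
- plug: a loose brass plug (24 mm across, 45 mm tall) standing on the frame's base plate outside the right-hand guide; to be left alone.
- driver: a loose black-handled screwdriver lying on the bench beside the frame's right-hand long side; to be left alone.
- tape: a loose roll of black tape (90 mm across, 24 mm high) lying on the bench behind the frame's rear end; to be left alone.
- jar: a loose clear jar with a steel cap (64 mm across, 75 mm tall) standing on the bench; to be left alone.
- pipe: a loose upright length of black pipe (100 mm across, 110 mm tall) standing on the bench; to be left alone.
- spanner: a loose steel spanner lying on the bench; to be left alone.
There are look-alikes about, which are no part of the job. Leave any purple look-alike of the board alone.

How it is judged:
By the outcome, as a careful person would: the job done as asked, in the order asked, and still so for the second after the job is handed in, with the robot touching nothing.
It also fails if it takes over 51 s, if anything falls off the work surface, if the arm or the gripper's body presses on something with over 40 N, if the wrist force passes 120 N, or if a joint passes its speed limit or range.

## Working session

There is one attempt and no reset: what is moved stays moved. The work goes in short steps, Python scripts to look and compute and a tool call to move; the robot and the scene stay as the last step left them, time stands still between calls to the robot, and variables do not carry over. Pictures are saved under pics/ and viewed, about 8 in all and at most 12, crops included, and the job is handed in when it is done.

Besides the shell and the picture viewer there is one more tool, called after ">>>" as name([rows], argument=value, ...), one row to a line, values as JSON. step_arm: Moves the arm, as the interface text tells. Scaled input: -1 to 1 covers 0.04 m each way for a shift and 0.08 rad each way for a turn. Its arguments: {"type":"object","properties":{"steps":{"type":"array"},"squeeze":{"type":"number"}},"required":["steps"]}

```bash
ls; mkdir -p pics; python3 - <<'E'
from rig import env,cams,order
import cv2,numpy as np
for n in("scene","top"):
    p,d=cams.get_image(n); np.savez(f"{n}0.npz",p=p,d=d)
    cv2.imwrite(f"pics/{n}0.png",cv2.resize(p[:,:,::-1],(784,588)))
    i=cams.camera_info(n);print(n,i["fx"],i["cx"],i["cy"],np.round(i["extrinsics"],3).tolist())
s=env.observe();print(s["time_s"],s["tool_rot"],s["ft_force"])
E
```

```text
pics
scene 416.72571555450406 282.10380819429315 212.1974961941311 [[0.027, 0.706, -0.708, 1.22], [1.0, -0.025, 0.013, 0.023], [-0.009, -0.708, -0.706, 0.798], [0.0, 0.0, 0.0, 1.0]]
top 539.935876414757 282.7928980691498 208.35401495541996 [[-0.013, -0.997, 0.07, 0.406], [-1.0, 0.014, 0.006, 0.019], [-0.007, -0.07, -0.998, 1.468], [0.0, 0.0, 0.0, 1.0]]
0.1 [[ 3.70715929e-01 -9.28746283e-01 -2.03377733e-04]
 [-9.28745419e-01 -3.70715869e-01  1.30016777e-03]
 [-1.28292134e-03 -2.93106765e-04 -9.99999134e-01]] [ 0.74429726 -0.73920019 -0.18113189]
```

View pics/scene0.png

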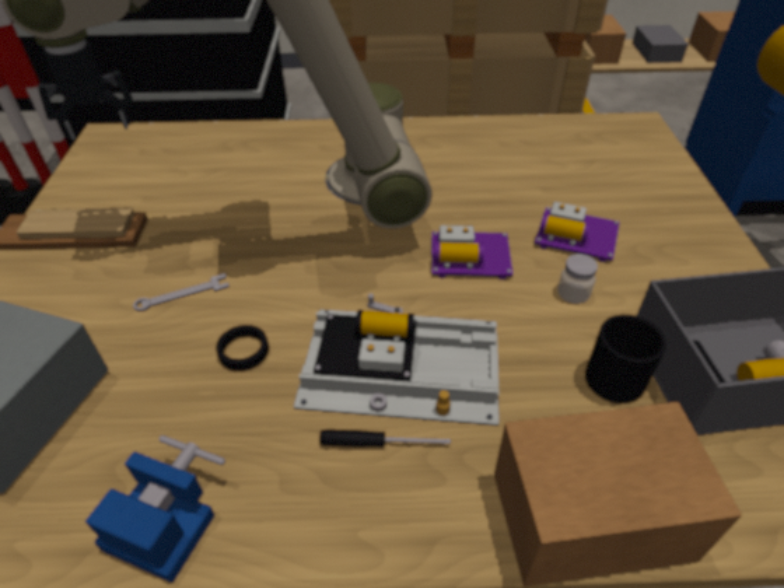

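View pics/top0.png

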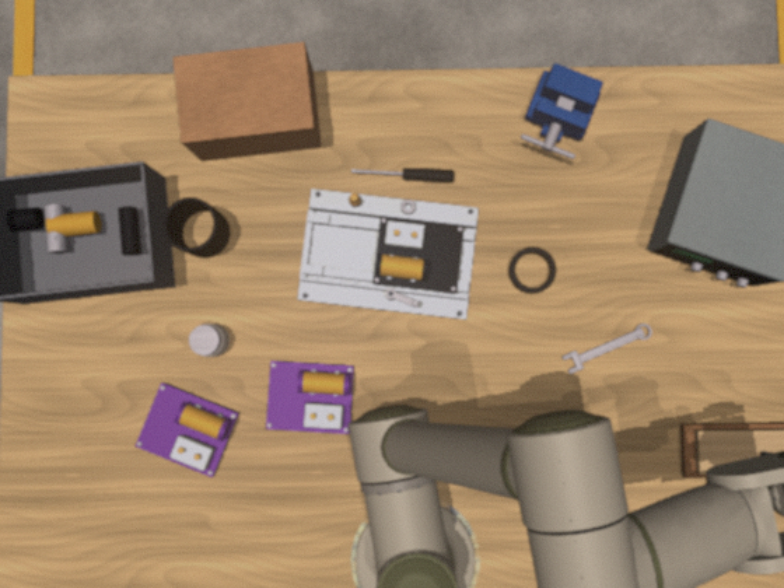

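```bash
cat > h.py <<'E'
import numpy as np,cv2
from rig import env,cams,order
def ray(n,uv,z):
    i=cams.camera_info(n);E=np.array(i["extrinsics"]);uv=np.atleast_2d(uv).astype(float)
    d=np.c_[(uv[:,0]-i["cx"])/i["fx"],(uv[:,1]-i["cy"])/i["fy"],np.ones(len(uv))]@E[:3,:3].T
    return E[:3,3]+d*((z-E[2,3])/d[:,2])[:,None]
def cloud(n,d):
    i=cams.camera_info(n);E=np.array(i["extrinsics"]);v,u=np.indices(d.shape)
    c=np.stack([(u-i["cx"])/i["fx"]*d,(v-i["cy"])/i["fy"]*d,d],-1)
    return c@E[:3,:3].T+E[:3,3]
def crop(p,r,k,name):
    x0,y0,x1,y1=r;cv2.imwrite("pics/"+name,cv2.resize(p[y0:y1,x0:x1,::-1],None,fx=k,fy=k,interpolation=cv2.INTER_CUBIC))
E
python3 - <<'E'
from h import *
a=np.load("top0.npz");p,d=a["p"],a["d"]
hsv=cv2.cvtColor(p,cv2.COLOR_RGB2HSV)
x0,y0,x1,y1=200,122,355,240
wood=((hsv[...,1]>70)&(hsv[...,0]<25)&(hsv[...,2]>110))
m=((hsv[...,1]<50)&(hsv[...,2]>120)).astype(np.uint8)
r=np.zeros_like(m);r[y0:y1,x0:x1]=m[y0:y1,x0:x1]
r=cv2.morphologyEx(r,cv2.MORPH_OPEN,np.ones((3,3)))
c=max(cv2.findContours(r,cv2.RETR_EXTERNAL,cv2.CHAIN_APPROX_NONE)[0],key=cv2.contourArea)
h=cv2.convexHull(c);b=cv2.boxPoints(cv2.minAreaRect(h));print("px",b.round(1).tolist())
W=ray("top",b,.008);print(W.round(4).tolist(),[np.linalg.norm(W[k]-W[k-1]).round(4) for k in range(4)])
q=cv2.approxPolyDP(h,6,True)[:,0];print(q.tolist(),ray("top",q,.008).round(4).tolist())
C=cloud("top",d);print("heights bench",np.median(C[300:320,420:450,2]),"board",C[185,325],"plate",C[205:212,300,2])
crop(p,(205,125,350,235),5.4,"c1.png")
s=np.load("scene0.npz")["p"];crop(s,(205,205,365,305),5,"c2.png")
E
```

```text
px [[211.39999389648438, 214.1999969482422], [220.39999389648438, 133.89999389648438], [341.79998779296875, 147.60000610351562], [332.79998779296875, 227.8000030517578]]
[[0.495, 0.2213, 0.008], [0.7149, 0.1956, 0.008], [0.6722, -0.1358, 0.008], [0.4535, -0.1068, 0.008]] [np.float64(0.3308), np.float64(0.2214), np.float64(0.3342), np.float64(0.2207)]
[[222, 135], [340, 148], [333, 226], [214, 214]] [[0.7118, 0.1913, 0.008], [0.6711, -0.1308, 0.008], [0.4584, -0.1075, 0.008], [0.4954, 0.2142, 0.008]]
heights bench 0.6605059298627087 board [ 0.56572752 -0.08510601  0.04716383] plate [0.04448117 0.04433697 0.00963445 0.03801297 0.03739185 0.02142739
 0.00708758]
```

View pics/c1.png

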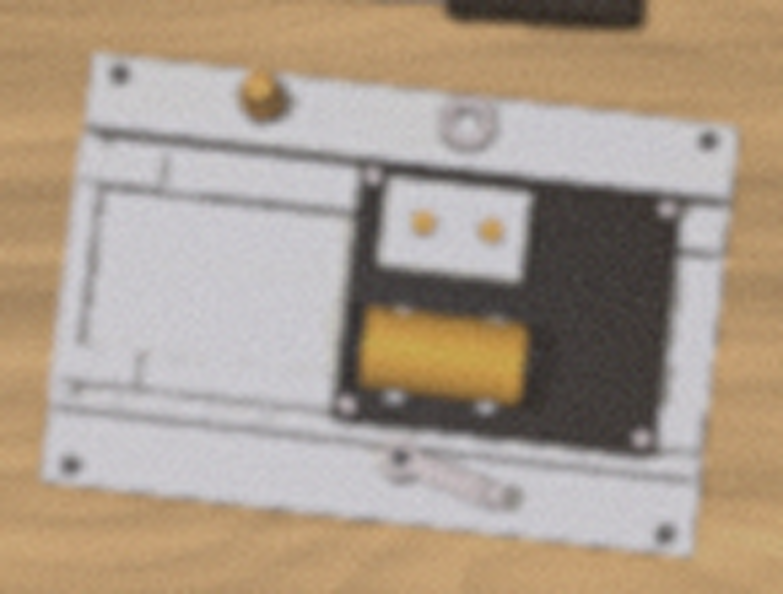

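View pics/c2.png

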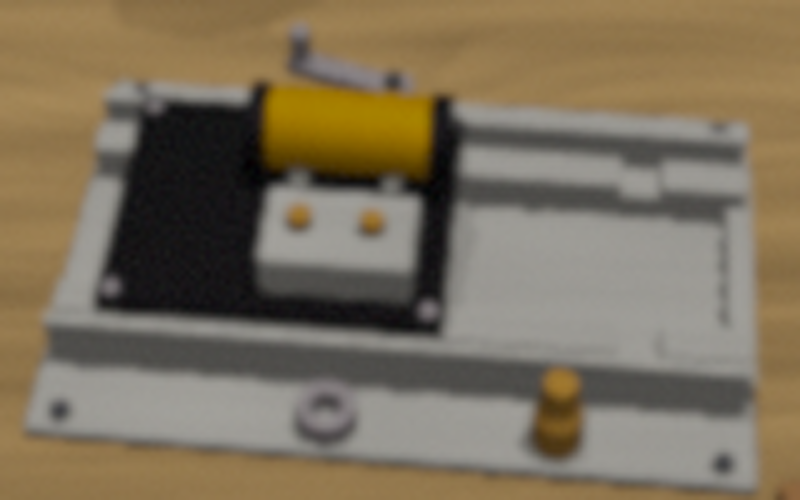

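```bash
cat >> h.py <<'E'
O=np.array([.5839,.0436]);F=np.array([.0421,.3298]);F/=np.linalg.norm(F);L=np.array([-F[1],F[0]])
def fr(w): w=np.atleast_2d(w)[:,:2]-O;return np.c_[w@F,w@L]*1000
def wo(x,y): return O+F*x/1000+L*y/1000
E
python3 - <<'E'
from h import *
def T(l,z): return ray("top",(np.array(l)+.5)/5.4+[205,125]-.5,z)
def S(l,z): return ray("scene",(np.array(l)+.5)/5+[205,205]-.5,z)
def pr(n,w): print(n,w[:,:2].round(4).tolist(),fr(w).round(1).tolist())
pr("screws top",T([(120,74),(708,140),(666,534),(70,465)],.008))
pr("screws scene",S([(722,464),(60,410)],.008))
pr("board corners FL FR RR RL",T([(335,415),(362,163),(682,200),(658,455)],.046))
pr("board sc RR RL FR",S([(98,305),(137,100),(440,333)],.046))
pr("pivot",T([(400,458)],.052));pr("pin top",T([(510,497)],.07))
pr("pivot s",S([(397,80)],.052));pr("pintop s",S([(299,30)],.07))
pr("notch T fr",T([(165,170),(140,370)],.03));pr("xbar",T([(100,190),(80,340)],.02))
pr("tape",ray("top",[(380,193)],.02));print(np.degrees(np.arctan2(F[1],F[0])),wo(50,0))
E
```

```text
screws top [[0.7025, 0.1782], [0.6643, -0.1189], [0.4654, -0.0939], [0.5042, 0.2045]] [[148.5, -100.6], [-151.0, -100.4], [-151.4, 100.1], [149.5, 99.4]]
screws scene [[0.701, 0.1793], [0.6623, -0.1179]] [[149.5, -99.0], [-150.3, -98.3]]
board corners FL FR RR RL [[0.5244, 0.0698], [0.6486, 0.0551], [0.628, -0.102], [0.5025, -0.0878]] [[18.4, 62.4], [19.6, -62.8], [-138.8, -62.2], [-140.7, 64.1]]
board sc RR RL FR [[0.6323, -0.0987], [0.5047, -0.0884], [0.6533, 0.0556]] [[-135.0, -66.0], [-141.0, 61.8], [20.7, -67.3]]
pivot [[0.5024, 0.0382]] [[-15.7, 80.1]]
pin top [[0.4817, -0.0146]] [[-70.7, 94.0]]
pivot s [[0.5013, 0.041]] [[-13.1, 81.7]]
pintop s [[0.4824, -0.0071]] [[-63.1, 94.3]]
notch T fr [[0.6493, 0.1537], [0.5494, 0.1668]] [[117.5, -50.9], [117.8, 49.8]]
xbar [[0.6413, 0.1873], [0.5659, 0.1977]] [[149.8, -38.8], [150.6, 37.4]]
tape [[0.5451, -0.2345]] [[-280.8, 3.3]]
82.72535875094141 [0.59023128 0.09319753]
```

>>> step_arm([
  {"xyz": [-0.4,-0.848,0],"turn": [0,0,0],"gripper": -1},
  {"xyz": [-0.4,-0.848,0],"turn": [0,0,0],"gripper": -1},
  {"xyz": [-0.4,-0.848,0],"turn": [0,0,0],"gripper": -1},
  {"xyz": [-0.4,-0.848,0],"turn": [0,0,0],"gripper": -1},
  {"xyz": [-0.4,-0.848,0],"turn": [0,0,0],"gripper": -1},
  {"xyz": [-0.4,-0.848,0],"turn": [0,0,0],"gripper": -1},
  {"xyz": [-0.4,-0.848,0],"turn": [0,0,0],"gripper": -1},
  {"xyz": [-0.4,-0.848,0],"turn": [0,0,0],"gripper": -1},
  {"xyz": [-0.4,-0.848,0],"turn": [0,0,0],"gripper": -1},
  {"xyz": [-0.4,-0.848,0],"turn": [0,0,0],"gripper": -1},
  {"xyz": [-0.4,-0.848,0],"turn": [0,0,0],"gripper": -1},
  {"xyz": [-0.4,-0.848,0],"turn": [0,0,0],"gripper": -1},
  {"xyz": [-0.4,-0.848,0],"turn": [0,0,0],"gripper": -1},
  {"xyz": [-0.4,-0.848,0],"turn": [0,0,0],"gripper": -1},
  {"xyz": [0,0,0],"turn": [0,0,-0.95],"gripper": -1},
  {"xyz": [0,0,0],"turn": [0,0,-0.95],"gripper": -1},
  {"xyz": [0,0,0],"turn": [0,0,-0.95],"gripper": -1},
  {"xyz": [0,0,0],"turn": [0,0,-0.95],"gripper": -1},
  {"xyz": [0,0,0],"turn": [0,0,-0.95],"gripper": -1},
  {"xyz": [0,0,0],"turn": [0,0,-0.95],"gripper": -1},
])

```text
time_s: 1.77
position: [0.5618, -0.1266, 0.2499]
tool_rot: [[0.744, -0.668, -0.001], [-0.668, -0.744, 0.0], [-0.001, 0.0, -1.0]]
ft_force: [0.3, 0.4, -0.2]
grip_width: -0.0001
```

>>> step_arm([
  {"xyz": [0,0,0],"turn": [0,0,-0.95],"gripper": -1},
  {"xyz": [0,0,0],"turn": [0,0,-0.95],"gripper": -1},
  {"xyz": [0,0,0],"turn": [0,0,-0.95],"gripper": -1},
  {"xyz": [0,0,0],"turn": [0,0,-0.95],"gripper": -1},
  {"xyz": [0,0,0],"turn": [0,0,-0.95],"gripper": -1},
  {"xyz": [0,0,0],"turn": [0,0,-0.95],"gripper": -1},
  {"xyz": [0,0,0],"turn": [0,0,-0.95],"gripper": -1},
  {"xyz": [0,0,0],"turn": [0,0,-0.95],"gripper": -1},
  {"xyz": [0,0,0],"turn": [0,0,0],"gripper": -1},
  {"xyz": [0,0,0],"turn": [0,0,0],"gripper": -1},
])

```text
time_s: 2.6
position: [0.5618, -0.1266, 0.25]
tool_rot: [[0.992, -0.129, -0.001], [-0.129, -0.992, 0.0], [-0.001, -0.0, -1.0]]
ft_force: [-0.4, -0.2, 0.3]
grip_width: -0.0001
```

>>> step_arm([
  {"xyz": [0,0,0.8],"turn": [0,0,0],"gripper": -1},
  {"xyz": [0,0,0.8],"turn": [0,0,0],"gripper": -1},
  {"xyz": [0,0,0.8],"turn": [0,0,0],"gripper": -1},
  {"xyz": [0,0,0.8],"turn": [0,0,0],"gripper": -1},
  {"xyz": [0,0,0.8],"turn": [0,0,0],"gripper": -1},
  {"xyz": [0,0,0.5],"turn": [0,0,0],"gripper": -1},
  {"xyz": [0,0,0.4],"turn": [0,0,0],"gripper": -1},
  {"xyz": [0,0,0.25],"turn": [0,0,0],"gripper": -1},
  {"xyz": [0,0,0],"turn": [0,0,0],"gripper": -1},
  {"xyz": [0,0,0],"turn": [0,0,0],"gripper": -1},
])

```text
time_s: 3.43
position: [0.5621, -0.1268, 0.0446]
tool_rot: [[0.992, -0.128, 0.0], [-0.128, -0.992, 0.0], [0.0, -0.0, -1.0]]
ft_force: [0.3, -0.2, -0.3]
grip_width: -0.0004
```

```bash
python3 - <<'E'
from h import *
s=env.observe();print(s["position"],s["ft_force"],fr(s["position"]))
p,d=cams.get_image("scene");crop(p,(150,160,360,310),3.8,"c3.png")
E
```

```text
[ 0.56208499 -0.12677739  0.04458314] [ 0.34389477 -0.1753246  -0.32823875] [[-1.71768291e+02  6.52767750e-02]]
```

View pics/c3.png

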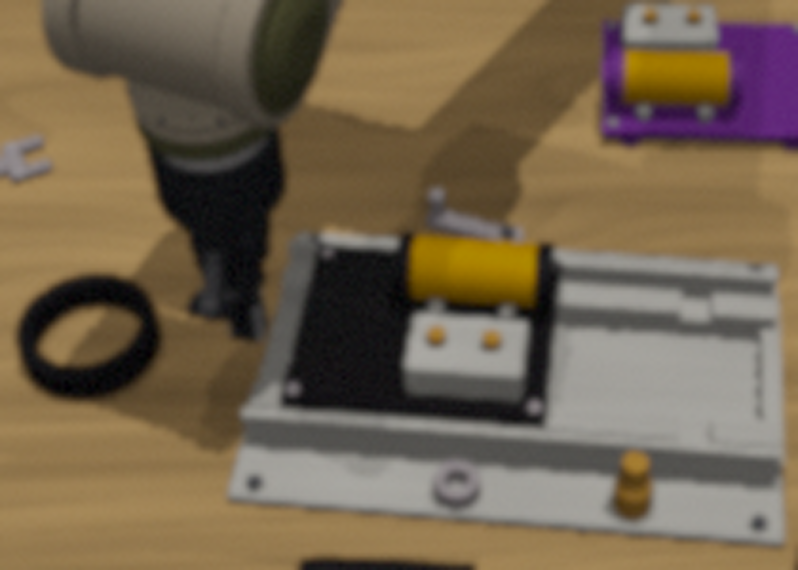

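>>> step_arm([
  {"xyz": [0,-0.2,0],"turn": [0,0,0],"gripper": -1},
  {"xyz": [0,-0.2,0],"turn": [0,0,0],"gripper": -1},
  {"xyz": [0,-0.1,0],"turn": [0,0,0],"gripper": -1},
  {"xyz": [0,-0.1,0],"turn": [0,0,0],"gripper": -1},
  {"xyz": [0,-0.1,0],"turn": [0,0,0],"gripper": -1},
  {"xyz": [0,-0.1,0],"turn": [0,0,0],"gripper": -1},
  {"xyz": [0,-0.1,0],"turn": [0,0,0],"gripper": -1},
  {"xyz": [0,-0.1,0],"turn": [0,0,0],"gripper": -1},
  {"xyz": [0,-0.1,0],"turn": [0,0,0],"gripper": -1},
  {"xyz": [0,-0.1,0],"turn": [0,0,0],"gripper": -1},
])

```text
time_s: 4.32
position: [0.5685, -0.0796, 0.0449]
tool_rot: [[0.992, -0.127, 0.002], [-0.127, -0.992, -0.002], [0.002, 0.001, -1.0]]
ft_force: [-0.3, -5.2, 4.2]
grip_width: -0.0004
```

>>> step_arm([
  {"xyz": [0,-0.1,0],"turn": [0,0,0],"gripper": -1},
  {"xyz": [0,-0.1,0],"turn": [0,0,0],"gripper": -1},
  {"xyz": [0,-0.1,0],"turn": [0,0,0],"gripper": -1},
  {"xyz": [0,-0.1,0],"turn": [0,0,0],"gripper": -1},
  {"xyz": [0,-0.1,0],"turn": [0,0,0],"gripper": -1},
  {"xyz": [0,-0.1,0],"turn": [0,0,0],"gripper": -1},
  {"xyz": [0,-0.1,0],"turn": [0,0,0],"gripper": -1},
  {"xyz": [0,-0.1,0],"turn": [0,0,0],"gripper": -1},
  {"xyz": [0,-0.1,0],"turn": [0,0,0],"gripper": -1},
  {"xyz": [0,-0.1,0],"turn": [0,0,0],"gripper": -1},
  {"xyz": [0,-0.1,0],"turn": [0,0,0],"gripper": -1},
  {"xyz": [0,-0.1,0],"turn": [0,0,0],"gripper": -1},
  {"xyz": [0,-0.1,0],"turn": [0,0,0],"gripper": -1},
  {"xyz": [0,-0.1,0],"turn": [0,0,0],"gripper": -1},
  {"xyz": [0,-0.1,0],"turn": [0,0,0],"gripper": -1},
  {"xyz": [0,-0.1,0],"turn": [0,0,0],"gripper": -1},
])

```text
time_s: 5.65
position: [0.5765, -0.016, 0.0449]
tool_rot: [[0.992, -0.127, 0.001], [-0.127, -0.992, -0.001], [0.001, 0.001, -1.0]]
ft_force: [-0.1, -6.5, 4.1]
grip_width: 0.0001
```

```bash
cat > look.py <<'E'
import sys
from h import *
s=env.observe();print(s["time_s"],np.round(s["position"],4),np.round(s["ft_force"],1),fr(s["position"]).round(1))
p,d=cams.get_image("scene");crop(p,(190,190,365,310),4.5,sys.argv[1])
C=cloud("scene",d).reshape(-1,3);f=fr(C);c=p.reshape(-1,3).astype(int)
m=(c.max(1)<60)&(abs(f[:,1])<62)&(f[:,0]>-160)&(f[:,0]<140)&(C[:,2]>.025)&(C[:,2]<.055)
print("dark board: n,z med",m.sum(),np.median(C[m,2]),np.percentile(f[m,0],[1,5,50,95,99]).round(1))
for lo in range(-160,140,20):
    k=m&(f[:,0]>=lo)&(f[:,0]<lo+20)
    if k.sum()>20: print(lo,k.sum(),np.median(C[k,2]).round(4),end="; ")
for y in((-75,-69),(69,75)):
    g=(f[:,1]>y[0])&(f[:,1]<y[1])&(abs(f[:,0])<140)&(C[:,2]>.03)&(C[:,2]<.05);print("guide z",np.median(C[g,2]))
E
python3 look.py c4.png
```

```text
5.65 [ 0.5765 -0.016   0.0449] [-0.1 -6.5  4.1] [[-60.1  -0.2]]
dark board: n,z med 1452 0.04653015351080492 [-60.5 -46.9  -8.1 100.4 105.5]
-60 163 0.0464; -40 338 0.0465; -20 343 0.0467; 0 284 0.0466; 20 67 0.0466; 40 57 0.0469; 60 43 0.0463; 80 61 0.0463; 100 79 0.0463; guide z 0.037603895511749696
guide z 0.03955200050686125
```

View pics/c4.png

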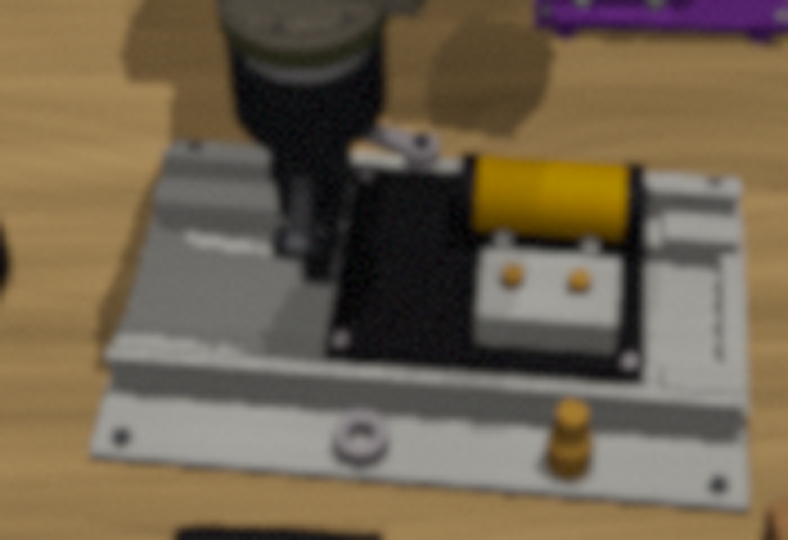

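>>> step_arm([
  {"xyz": [0,-0.075,0],"turn": [0,0,0],"gripper": -1},
  {"xyz": [0,-0.075,0],"turn": [0,0,0],"gripper": -1},
  {"xyz": [0,-0.075,0],"turn": [0,0,0],"gripper": -1},
  {"xyz": [0,-0.075,0],"turn": [0,0,0],"gripper": -1},
  {"xyz": [0,-0.05,0],"turn": [0,0,0],"gripper": -1},
  {"xyz": [0,-0.04,0],"turn": [0,0,0],"gripper": -1},
])

```text
time_s: 6.2
position: [0.5784, -0.0005, 0.0448]
tool_rot: [[0.992, -0.127, 0.001], [-0.127, -0.992, -0.001], [0.001, 0.001, -1.0]]
ft_force: [-0.7, -5.0, 4.7]
grip_width: -0.0002
```

>>> step_arm([
  {"xyz": [0,-0.03,0],"turn": [0,0,0],"gripper": -1},
  {"xyz": [0,-0.03,0],"turn": [0,0,0],"gripper": -1},
])

```text
time_s: 6.37
position: [0.5784, 0.0021, 0.0445]
tool_rot: [[0.992, -0.127, 0.0], [-0.127, -0.992, -0.0], [0.0, 0.0, -1.0]]
ft_force: [-1.5, -5.1, 2.9]
grip_width: -0.0003
```

>>> step_arm([
  {"xyz": [0,-0.03,0],"turn": [0,0,0],"gripper": -1},
])

```text
time_s: 6.45
position: [0.5786, 0.0032, 0.0445]
tool_rot: [[0.992, -0.127, 0.0], [-0.127, -0.992, -0.001], [0.0, 0.001, -1.0]]
ft_force: [-0.9, -6.2, 2.6]
grip_width: 0.0
```

>>> step_arm([
  {"xyz": [0,-0.03,0],"turn": [0,0,0],"gripper": -1},
])

```text
time_s: 6.53
position: [0.5787, 0.0044, 0.0445]
tool_rot: [[0.992, -0.127, 0.0], [-0.127, -0.992, -0.001], [0.0, 0.001, -1.0]]
ft_force: [-0.4, -4.3, 3.2]
grip_width: -0.0002
```

>>> step_arm([
  {"xyz": [0,-0.03,0],"turn": [0,0,0],"gripper": -1},
])

```text
time_s: 6.62
position: [0.5789, 0.0057, 0.0444]
tool_rot: [[0.992, -0.127, 0.0], [-0.127, -0.992, -0.0], [0.0, 0.0, -1.0]]
ft_force: [-0.1, -5.7, 2.7]
grip_width: 0.0002
```

>>> step_arm([
  {"xyz": [0,-0.02,0],"turn": [0,0,0],"gripper": -1},
])

```text
time_s: 6.7
position: [0.579, 0.0065, 0.0445]
tool_rot: [[0.992, -0.127, 0.0], [-0.127, -0.992, -0.0], [0.0, 0.0, -1.0]]
ft_force: [0.3, -5.1, 4.7]
grip_width: -0.0003
```

```bash
python3 look.py c5.png
```

```text
6.7 [0.579  0.0065 0.0445] [ 0.3 -5.1  4.7] [[-37.4   0.1]]
dark board: n,z med 1484 0.03962043552209005 [-37.1 -24.5  16.2 124.1 128.9]
-40 130 0.0394; -20 330 0.0396; 0 334 0.0397; 20 307 0.0395; 40 111 0.0395; 60 51 0.0399; 80 51 0.0397; 100 52 0.0395; 120 108 0.0396; guide z 0.03763659421554094
guide z 0.03943187513360946
```

>>> step_arm([
  {"xyz": [0,0.1,0],"turn": [0,0,0],"gripper": -1},
  {"xyz": [0,0.15,0],"turn": [0,0,0],"gripper": -1},
  {"xyz": [0,0.25,0],"turn": [0,0,0],"gripper": -1},
  {"xyz": [0,0,-0.5],"turn": [0,0,0],"gripper": -1},
  {"xyz": [0,0,-0.6],"turn": [0,0,0],"gripper": -1},
  {"xyz": [0,0,-0.54],"turn": [0,0,0],"gripper": -1},
  {"xyz": [0,0,0],"turn": [0,0,0],"gripper": -1},
  {"xyz": [-0.8,0,0],"turn": [0,0,0],"gripper": -1},
  {"xyz": [-0.8,0,0],"turn": [0,0,0],"gripper": -1},
  {"xyz": [-0.8,0,0],"turn": [0,0,0],"gripper": -1},
  {"xyz": [-0.8,0,0],"turn": [0,0,0],"gripper": -1},
  {"xyz": [0,0,0],"turn": [0,0,0],"gripper": -1},
])

```text
time_s: 7.75
position: [0.4434, 0.0042, 0.1089]
tool_rot: [[0.992, -0.127, -0.007], [-0.127, -0.992, 0.002], [-0.007, -0.001, -1.0]]
ft_force: [1.3, 0.0, 0.7]
grip_width: 0.0001
```

```bash
python3 look.py c6.png
```

```text
7.75 [0.4434 0.0042 0.1089] [1.3 0.  0.7] [[-56.9 134.4]]
dark board: n,z med 1391 0.039578424765133846 [-23.8 -19.8  17.7 124.3 128.9]
-40 68 0.0394; -20 328 0.0397; 0 339 0.0397; 20 306 0.0394; 40 104 0.0397; 60 45 0.0394; 80 52 0.0394; 100 49 0.0397; 120 100 0.0393; guide z 0.037602675528027873
guide z 0.039409367257716044
```

View pics/c6.png

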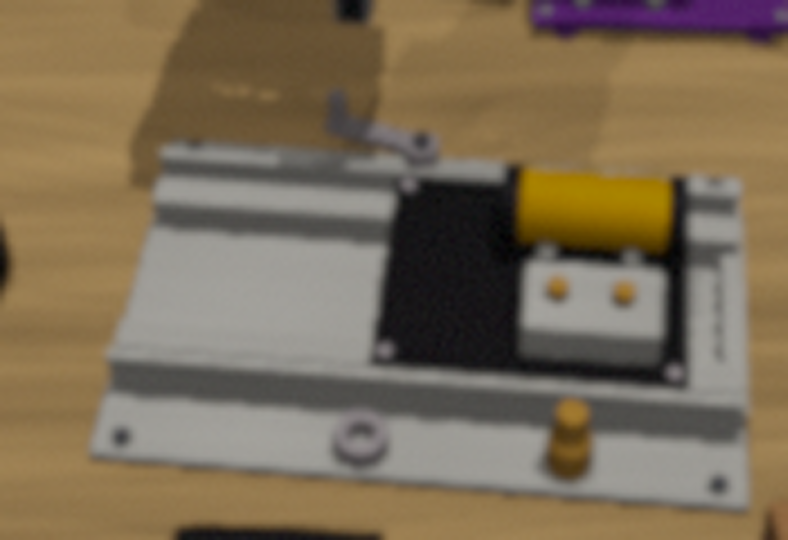

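>>> step_arm([
  {"xyz": [0,0,0.45],"turn": [0,0,0],"gripper": -1},
  {"xyz": [0,0,0.42],"turn": [0,0,0],"gripper": -1},
  {"xyz": [0,0,0],"turn": [0,0,0],"gripper": -1},
  {"xyz": [0,0,0],"turn": [0,0,0],"gripper": -1},
])

```text
time_s: 8.13
position: [0.4498, 0.0027, 0.0747]
tool_rot: [[0.992, -0.127, -0.001], [-0.127, -0.992, 0.0], [-0.001, -0.0, -1.0]]
ft_force: [-1.0, 0.4, -0.7]
grip_width: 0.0001
```

>>> step_arm([
  {"xyz": [0.15,0,0],"turn": [0,0,0],"gripper": -1},
  {"xyz": [0.15,0,0],"turn": [0,0,0],"gripper": -1},
  {"xyz": [0.15,0,0],"turn": [0,0,0],"gripper": -1},
  {"xyz": [0.15,0,0],"turn": [0,0,0],"gripper": -1},
  {"xyz": [0.15,0,0],"turn": [0,0,0],"gripper": -1},
])

```text
time_s: 8.55
position: [0.4797, -0.001, 0.0753]
tool_rot: [[0.992, -0.127, -0.0], [-0.127, -0.992, -0.0], [-0.0, 0.0, -1.0]]
ft_force: [-2.3, -1.1, -0.2]
grip_width: -0.0006
```

>>> step_arm([
  {"xyz": [0.145,0,0],"turn": [0,0,0],"gripper": -1},
  {"xyz": [0.145,0,0],"turn": [0,0,0],"gripper": -1},
  {"xyz": [0.145,0,0],"turn": [0,0,0],"gripper": -1},
  {"xyz": [0.145,0,0],"turn": [0,0,0],"gripper": -1},
  {"xyz": [0.145,0,0],"turn": [0,0,0],"gripper": -1},
  {"xyz": [0.145,0,0],"turn": [0,0,0],"gripper": -1},
  {"xyz": [0,0,0],"turn": [0,0,0],"gripper": -1},
])

```text
time_s: 9.13
position: [0.5142, -0.005, 0.0748]
tool_rot: [[0.992, -0.126, -0.001], [-0.126, -0.992, 0.001], [-0.001, -0.0, -1.0]]
ft_force: [-3.1, 1.3, -0.5]
grip_width: 0.0003
```

>>> step_arm([
  {"xyz": [-0.2,0,0],"turn": [0,0,0],"gripper": -1},
  {"xyz": [0,0.3,0],"turn": [0,0,0],"gripper": -1},
  {"xyz": [0,0.3,0],"turn": [0,0,0],"gripper": -1},
  {"xyz": [0,0,0],"turn": [0,0,0],"gripper": -1},
])

```text
time_s: 9.47
position: [0.5029, -0.0304, 0.0754]
tool_rot: [[0.992, -0.129, 0.001], [-0.129, -0.992, -0.001], [0.001, 0.001, -1.0]]
ft_force: [-0.0, -0.1, 0.5]
grip_width: 0.0002
```

```bash
python3 look.py c7.png
```

```text
9.4667 [ 0.5029 -0.0304  0.0754] [-0.  -0.1  0.5] [[-83.6  71. ]]
dark board: n,z med 1399 0.03949023503647031 [-24.1 -20.1  17.8 124.3 128.9]
-40 74 0.0394; -20 325 0.0394; 0 338 0.0396; 20 307 0.0395; 40 101 0.0395; 60 49 0.0393; 80 53 0.0396; 100 52 0.0397; 120 100 0.0396; guide z 0.03751443803864535
guide z 0.03948832642629774
```

View pics/c7.png

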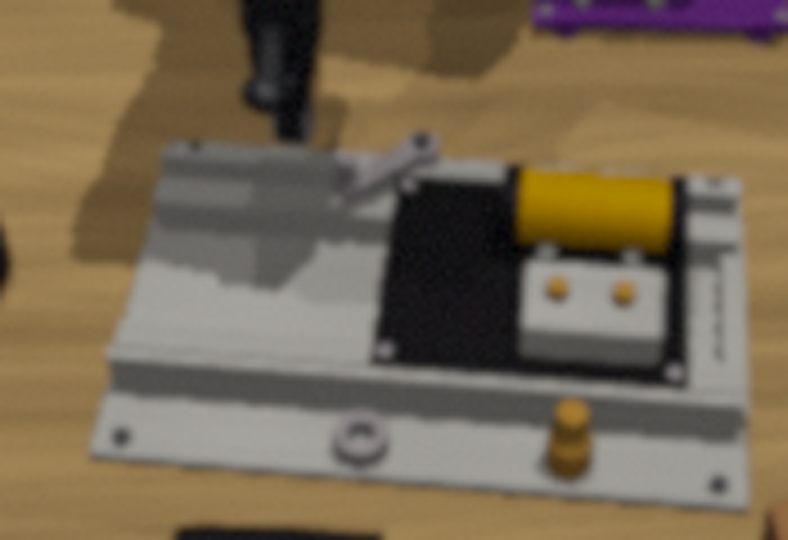

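>>> step_arm([
  {"xyz": [0.44,0,0],"turn": [0,0,0],"gripper": -1},
  {"xyz": [0.44,0,0],"turn": [0,0,0],"gripper": -1},
  {"xyz": [0,0,0],"turn": [0,0,0],"gripper": -1},
  {"xyz": [0,-0.15,0],"turn": [0,0,0],"gripper": -1},
  {"xyz": [0,-0.15,0],"turn": [0,0,0],"gripper": -1},
  {"xyz": [0,-0.15,0],"turn": [0,0,0],"gripper": -1},
  {"xyz": [0,-0.15,0],"turn": [0,0,0],"gripper": -1},
  {"xyz": [0,-0.15,0],"turn": [0,0,0],"gripper": -1},
  {"xyz": [0,-0.15,0],"turn": [0,0,0],"gripper": -1},
  {"xyz": [0,-0.1,0],"turn": [0,0,0],"gripper": -1},
  {"xyz": [0,-0.1,0],"turn": [0,0,0],"gripper": -1},
])

```text
time_s: 10.43
position: [0.5438, 0.0111, 0.0755]
tool_rot: [[0.992, -0.127, 0.002], [-0.127, -0.992, -0.001], [0.002, 0.001, -1.0]]
ft_force: [0.7, -2.2, 0.6]
grip_width: -0.0002
```

>>> step_arm([
  {"xyz": [0,-0.1,0],"turn": [0,0,0],"gripper": -1},
  {"xyz": [0,-0.05,0],"turn": [0,0,0],"gripper": -1},
])

```text
time_s: 10.6
position: [0.5433, 0.0181, 0.0752]
tool_rot: [[0.992, -0.126, -0.001], [-0.126, -0.992, 0.0], [-0.001, -0.0, -1.0]]
ft_force: [0.2, -1.0, 0.5]
grip_width: -0.0
```

>>> step_arm([
  {"xyz": [0,-0.05,0],"turn": [0,0,0],"gripper": -1},
])

```text
time_s: 10.68
position: [0.5436, 0.0195, 0.0751]
tool_rot: [[0.992, -0.126, -0.001], [-0.126, -0.992, -0.001], [-0.001, 0.001, -1.0]]
ft_force: [-1.8, -10.0, 0.5]
grip_width: 0.0003
```

>>> step_arm([
  {"xyz": [0,-0.03,0],"turn": [0,0,0],"gripper": -1},
  {"xyz": [0,0,0],"turn": [0,0,0],"gripper": -1},
])

```text
time_s: 10.85
position: [0.5437, 0.0195, 0.0751]
tool_rot: [[0.992, -0.126, -0.002], [-0.126, -0.992, -0.002], [-0.001, 0.003, -1.0]]
ft_force: [-2.1, -9.3, 1.3]
grip_width: 0.0001
```

>>> step_arm([
  {"xyz": [0,0.2,0],"turn": [0,0,0],"gripper": -1},
  {"xyz": [0,0.4,0],"turn": [0,0,0],"gripper": -1},
  {"xyz": [0,0.4,0],"turn": [0,0,0],"gripper": -1},
  {"xyz": [0,0,-0.7],"turn": [0,0,0],"gripper": -1},
  {"xyz": [0,0,-0.8],"turn": [0,0,0],"gripper": -1},
  {"xyz": [0,0,-0.8],"turn": [0,0,0],"gripper": -1},
  {"xyz": [0,0.8,-0.6],"turn": [0,0,0],"gripper": -1},
  {"xyz": [0,0.8,0],"turn": [0,0,0],"gripper": -1},
  {"xyz": [0,0.8,0],"turn": [0,0,0],"gripper": -1},
  {"xyz": [0,0.8,0],"turn": [0,0,0],"gripper": -1},
  {"xyz": [0,0,0],"turn": [0,0,0],"gripper": -1},
  {"xyz": [0,0,0],"turn": [0,0,0],"gripper": -1},
])

```text
time_s: 11.85
position: [0.5225, -0.1473, 0.1908]
tool_rot: [[0.992, -0.129, -0.001], [-0.129, -0.992, 0.001], [-0.001, -0.001, -1.0]]
ft_force: [-0.1, 1.1, 0.6]
grip_width: 0.0001
```

```bash
python3 look.py c8.png; python3 - <<'E'
from h import *
p,_=cams.get_image("top");cv2.imwrite("pics/top1.png",cv2.resize(p[:,:,::-1],(784,588)))
E
```

```text
11.85 [ 0.5225 -0.1473  0.1908] [-0.1  1.1  0.6] [[-197.1   36.7]]
dark board: n,z med 1339 0.03960552919542959 [-23.8 -19.5  19.4 124.3 128.9]
-40 60 0.0396; -20 283 0.0395; 0 336 0.0395; 20 309 0.0397; 40 102 0.0393; 60 49 0.0398; 80 52 0.0397; 100 50 0.0397; 120 98 0.0396; guide z 0.03768687009914595
guide z 0.03938747665927578
```

View pics/c8.png

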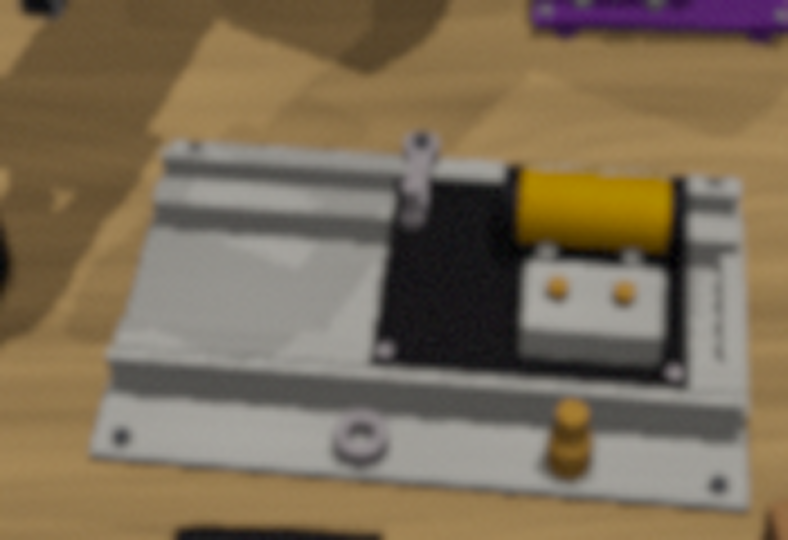

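View pics/top1.png

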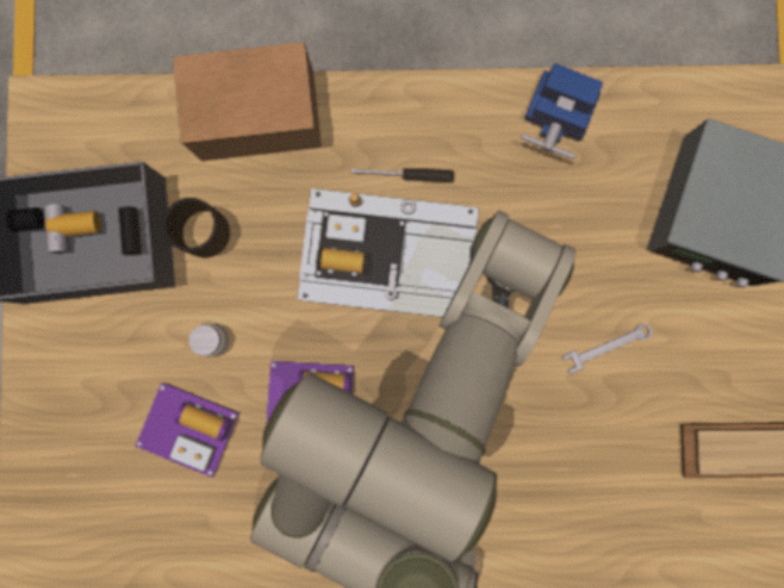

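```bash
python3 -c "
from rig import order;print(order.close_job())"
```

```text
the job is handed in; nothing more can be done
None
```

The board is seated in its notches and the keeper is turned across its rear, as far as its stop. I handed the job in at about 12 s on the robot's clock, with the arm clear of everything.

- **Board:** I pushed it about 110 mm along the rails with the shut fingertips, with 5–7 N of push. By depth camera its top dropped from 46.5 mm to 39.6 mm, level from end to end and flush with the guides, which read 37.6 and 39.4 mm. It stayed there after the finger backed off and after the keeper was turned.
- **Keeper:** I pushed the pin inward, then forward, at about 1–3 N. At the end the force rose to about 10 N, and a further 1 mm push did not move the finger. The last pictures show the arm pointing straight inward over the rear of the board.
- **Surroundings:** In the last overhead picture the collar, plug, driver, jar, pipe, spanner and the purple look-alike not under the arm appear where they started. The arm hid the tape and most of the nearer purple look-alike there. The scene views showed only an edge of each, and neither looked moved.

No check failed. The only disagreements were about 2 mm, within the camera calibration: the right guide read 37.6 mm against the given 39, and the pin's final position came out about 2 mm too far forward.

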